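# Refit the return spring on a desk embosser's spring rod

## Task

Refit the embosser's return spring: pick the coil spring up from the black notebook and thread it, tail end down, over the upright rod of the grey embosser base, twisting it a little whenever its inturned tail snags on a notched brass collar, until its foot sits fully home on the base; then let go. Feel your way with a few newtons and never push harder than about ten, and leave the other things on the desk where they are.

Things in the scene. Friction and masses are not known exactly. Their poses are not given: they have to be found in the camera images.
- spring_mid (a point): loose upright steel compression spring: point half-way up its free length, on its axis, fixed to the top coils. 29 mm outside, 23 mm inside diameter, 3 mm wire, 56 mm long, about 60 g. z axis up along the spring, x axis towards the side where the tail is. It can be squeezed lengthwise but does not twist or bend.
- spring_top (a point): centre of the spring's upper end, 28 mm above spring_mid. The top 12 mm are close-wound and rigid: grip there, across 29 mm, from above, at any yaw. Open coils that give lie below.
- spring_foot (a point): centre of the underside of the spring's 6 mm high close-wound foot, 56 mm below the upper end when relaxed; x axis towards the tail. The tail is the wire's straight 2.8 mm thick end, pointing radially inwards in the foot, 3 mm above its underside, reaching to 6.4 mm from the axis.
- compression (a joint): how far the spring is squeezed from its free length, 0 to 0.020 m; it starts to give at about 1 N and needs 0.5 N more per mm, so 4 N is 6 mm; at 20 mm (11 N) its coils bind
- press: fixed embosser base without its press head: grey slab 130 x 86 mm, 15 mm high, origin at the centre of its underside; brass die disc at -x (24 mm high), two hinge cheeks at +x (38 mm high), upright spring rod 22 mm from the centre towards +x. The rod is 10 mm thick with a tapered nose and carries two fixed notched brass collars.
- upper_collar (a point): centre of the top of the upper brass collar, on the rod's axis, 50 mm above the seat. Both collars are 6 mm high and 19 mm across; the spring's coils clear them by about 1.5 mm, but its tail passes only through one of four equal notches 90 degrees apart (within about 12 degrees of a notch's middle). How the notches are turned is not reported and differs every time.
- lower_collar (a point): centre of the top of the lower brass collar, 26 mm above the seat. Its notches never line up with the upper collar's: the tail snags on both, and a slow twist of at most 90 degrees one way, under a light push, lets the tail drop through, which shows as a fall of the force.
- seat (a point): centre of the flat steel seat at the foot of the rod, 16 mm above the desk, where the spring's foot must come to rest; z up along the rod
- rod_tip (a point): top of the rod's nose, 64.5 mm above the seat
- notebook: fixed black notebook lying on the desk pad, 148 x 110 mm, 12 mm high, on which the spring stands; origin at the centre of its underside
- press_knob: loose black round knob, 38 mm across, 28 mm high, origin at its underside; to be left alone
- rubber_stamp_1: loose wooden rubber stamp, 24 x 48 x 66 mm, origin at its underside; to be left alone
- ink_bottle: loose blue ink bottle, 49 x 48 x 58 mm, origin at its underside; to be left alone
- eraser: loose blue and white eraser, 21 x 52 x 12 mm, origin at its underside; to be left alone
There are look-alikes about, which are no part of the job. Leave any pink look-alike of the press alone.

How it is judged:
At the end, for the whole second after the job is handed in: the spring stands relaxed (squeezed less than 4 mm), upright and still round the rod, tail end down, its foot within 3 mm of the seat in height and within 6 mm of the rod's axis (horizontal distance between spring_foot and seat below 0.006 m and z of spring_foot in the frame of seat between -0.003 and 0.003 m and angle between spring_top's own z axis and vertical below 0.15 rad and z of spring_top in the frame of seat above 0.05 m and value of joint compression below 0.004 m and linear speed of spring below 0.02 m/s); the robot touches nothing.
It fails at once if the spring is pushed against the embosser with more than 12 N (contact force between spring and press above 12 N).
It fails at once if another loose thing on the desk is moved by more than 25 mm (distance of any of press_knob, rubber_stamp_1, ink_bottle, eraser from where it was at the start of the episode above 0.025 m).
It also fails if it takes over 61 s, if anything falls off the work surface, if the arm or the gripper's body presses on something with over 40 N, if the wrist force passes 120 N, or if a joint passes its speed limit or range.

## Robot

A 7-joint arm with a two-finger parallel gripper is mounted at the origin on a cart in front of the work surface, level with it; the furniture and walls round the work are solid. World frame = base frame: x ahead of the robot, y to its left, z up, the work surface at z = 0. Lengths are in m, angles in rad, forces in N, time in s.
With the tool pointing down it reaches from about 0.4 to 0.9 m from the base axis. Payload 5.5 kg.
Tool frame: the origin (TCP) lies midway between the tips of the shut fingers; the grasp point (between the pads) lies 19 mm behind it (manip.grip_depth is the distance from the TCP to the grasp point, in m); z points along the fingers, x is the direction in which the jaws open and shut, and the axes are right-handed (so a half turn about z gives the same grasp; the last joint's range is limited). The gripper opens to 92 mm and grips with 3 to 60 N. Pads are 19 mm wide; open, the fingers measure 130 mm over their backs; the gripper's body (75 mm by 190 mm) begins 47 mm behind the grasp point.
Start: joints at [-0.936, 0.501, -0.427, 1.55, 0.221, 1.138, -0.21], TCP at [0.236, 0.606, 0.227] pointing down, gripper open.
Joint ranges: [-2.88, 2.88], [-0.31, 2.03], [-1.54, 1.56], [0.2, 2.42], [-1.41, 4.55], [0.19, 2.02], [-2.57, 2.57]. Speed limits (rad/s): [2.57, 2.57, 3.14, 3.14, 3.14, 3.14, 3.14].

## Interface

Orientations are given as a unit quaternion [x, y, z, w].
In Python, from bench import manip, effector, viewer gives the robot as it stands. Calls block until the motion is done:
- manip.move_pose(position, orientation): joint-space move of the TCP to a pose.
- manip.servo_line(position, ori=None, vel=0.15): straight line of the TCP; ori=None keeps the orientation; vel is the mean speed in m/s.
- manip.movej(angles): joint-space move.
- effector.open_jaws() and effector.close(f_grip=None): open the fingers fully, or close them until they stop; f_grip is the grip in N (None keeps the last).
- manip.sleep(seconds).
- manip.solve_ik(position, orientation): joint angles nearest the present ones, or None.
- viewer.get_image(name): name is "scene" or "top" or "wrist"; returns the picture (384x512x3 uint8, red, green, blue); there is no depth.
- viewer.get_calibration(name): a dict with "vfov" (degrees; the focal length in pixels is half the picture's height over the tangent of half this angle, whatever the lens; pixels are square), "cx", "cy" (the principal point, pixels), "dist_coeffs" ([k1, k2, p1, p2, k3] as OpenCV has them; the pictures are not rectified), "eye" and "attitude" of the camera in the world. Camera axes: x right, y down, z forward; pixel columns grow to the right and rows downward; lengths in m; the calibration is good to about 2 mm. A picture is of the moment at which its call begins: read the wrist's pose just before it. get_calibration takes no time and is no camera call; for the wrist camera it gives the pose at the moment of the call.
A pose or a line that the arm cannot do raises manip.PlanningError and nothing moves.
- manip.hand_in(): hands the job in, once; it reports no verdict.
Readings, each from a call of its own:
- manip.current_clock(): time.
- manip.current_q(): joint angles.
- manip.current_joint_velocities(): joint speeds.
- manip.current_tau(): joint torques, N m.
- manip.current_tool_pos(): TCP position.
- manip.current_tcp_rot(): TCP orientation.
- manip.current_force(): force on the tool from outside, world axes, zero at the start.
- manip.current_wrist_torque(): the same for the moment, N m.
- manip.current_finger_gap(): finger opening in m.
Only numpy, scipy, OpenCV 4.12 (cv2) and the standard library are available. Lean on these libraries where they do the work, as an engineer would, in place of code of your own. Each camera call takes 0.05 s, during which the arm holds its last target.

## Working session

There is one attempt and no reset: what is moved stays moved. The work goes in short steps, each a Python script; the robot and the scene stay as the last script left them, time stands still between calls to the robot, and variables do not carry over. Pictures are saved under pics/ and viewed, and the job is handed in when it is done.

```bash
ls; mkdir -p pics; python3 - <<'E'
from bench import manip, effector, viewer
import cv2
print(manip.current_clock())
for n in ["scene","top","wrist"]:
    c=viewer.get_calibration(n); print(n,c)
    cv2.imwrite(f"pics/a_{n}.png",viewer.get_image(n)[:,:,::-1])
print(manip.current_tool_pos(),manip.current_tcp_rot(),manip.current_force(),manip.current_clock(),manip.grip_depth)
E
```

```text
pics
0.0
scene {'vfov': 55.56588425588962, 'cx': 252.16144885347, 'cy': 196.31078616849626, 'dist_coeffs': array([-0.04793562,  0.        ,  0.        ,  0.        ,  0.        ]), 'eye': array([0.29478108, 0.62362657, 0.76121344]), 'attitude': array([-0.21220037,  0.90555179, -0.35939428,  0.0760441 ])}
top {'vfov': 52.874860045574906, 'cx': 256.9782236535617, 'cy': 192.48275376324196, 'dist_coeffs': array([-0.13457158,  0.        ,  0.        ,  0.        ,  0.        ]), 'eye': array([0.41787751, 0.05561559, 1.34725787]), 'attitude': array([ 0.70838135, -0.7036411 ,  0.03875093, -0.03979221])}
wrist {'vfov': 63.853345179672836, 'cx': 254.99287666036574, 'cy': 195.7126595839647, 'dist_coeffs': array([-0.06585565,  0.        ,  0.        ,  0.        ,  0.        ]), 'eye': array([0.16127948, 0.63499345, 0.38412342]), 'attitude': array([0.81621152, 0.55774974, 0.08420034, 0.12499709])}
[0.23601095 0.60510286 0.22593575] [ 8.25621283e-01  5.64224237e-01 -6.02283279e-04  3.81378189e-04] [0.14179982 0.04569553 0.09088138] 0.15 0.0188
```

View pics/a_scene.png

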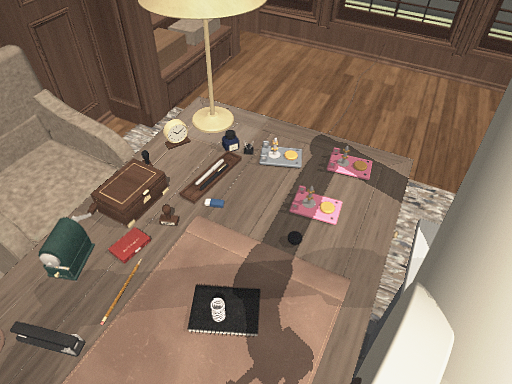

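View pics/a_top.png

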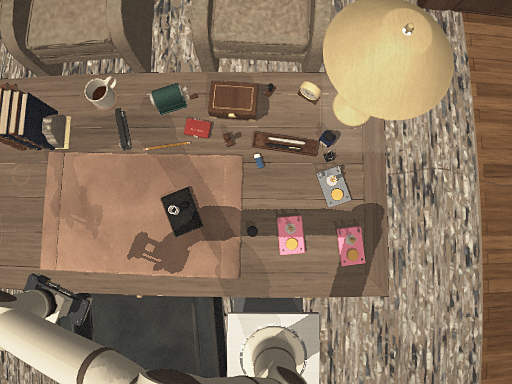

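View pics/a_wrist.png

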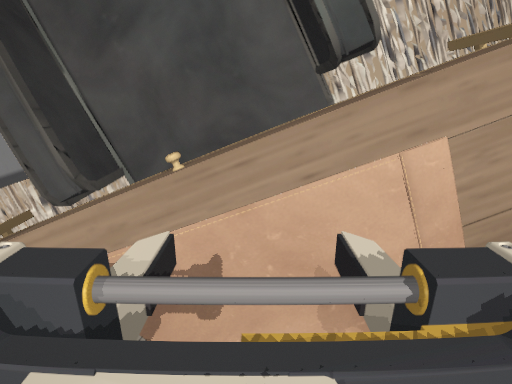

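The grey press is at scene (282,156) and top (334,186). The two pink look-alikes are at scene (317,207) and (350,163). The spring stands on the black notebook at scene (218,309) and top (173,210). I'll enlarge these.

```bash
cat > h.py <<'E'
from bench import manip, effector, viewer
import cv2, numpy as np
from scipy.spatial.transform import Rotation as R
def K(c):
    f=192/np.tan(np.radians(c['vfov'])/2); return np.array([[f,0,c['cx']],[0,f,c['cy']],[0,0,1.]])
def ray(c,uv):
    p=cv2.undistortPoints(np.array([[uv]],float),K(c),np.array(c['dist_coeffs']))[0,0]
    d=R.from_quat(c['attitude']).apply([p[0],p[1],1]); return np.array(c['eye']),d/np.linalg.norm(d)
def onz(c,uv,z):
    e,d=ray(c,uv); return e+d*(z-e[2])/d[2]
def tri(obs):
    A=np.zeros((3,3));b=np.zeros(3);rs=[ray(c,uv) for c,uv in obs]
    for e,d in rs:
        P=np.eye(3)-np.outer(d,d);A+=P;b+=P@e
    x=np.linalg.solve(A,b); return x,[np.linalg.norm((np.eye(3)-np.outer(d,d))@(x-e)) for e,d in rs]
def proj(c,p):
    Rm=R.from_quat(c['attitude']).as_matrix().T
    return cv2.projectPoints(np.array([p],float),cv2.Rodrigues(Rm)[0],-Rm@np.array(c['eye']),K(c),np.array(c['dist_coeffs']))[0][0,0]
def crop(im,x0,y0,w,h,s,fn):
    cv2.imwrite(fn,cv2.resize(im[y0:y0+h,x0:x0+w][:,:,::-1],None,fx=s,fy=s,interpolation=cv2.INTER_CUBIC))
E
python3 - <<'E'
import cv2,numpy as np
from h import crop
s=cv2.imread("pics/a_scene.png")[:,:,::-1];t=cv2.imread("pics/a_top.png")[:,:,::-1]
a=lambda im,x,y,w,h:cv2.resize(im[y:y+h,x:x+w],(400,300),interpolation=cv2.INTER_CUBIC)
m=np.vstack([np.hstack([a(s,250,130,64,48),a(t,302,156,64,48)]),np.hstack([a(s,186,280,80,60),a(t,150,184,64,48)])])
cv2.imwrite("pics/b.png",m[:,:,::-1])
E
```

```text
(no output)
```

View pics/b.png

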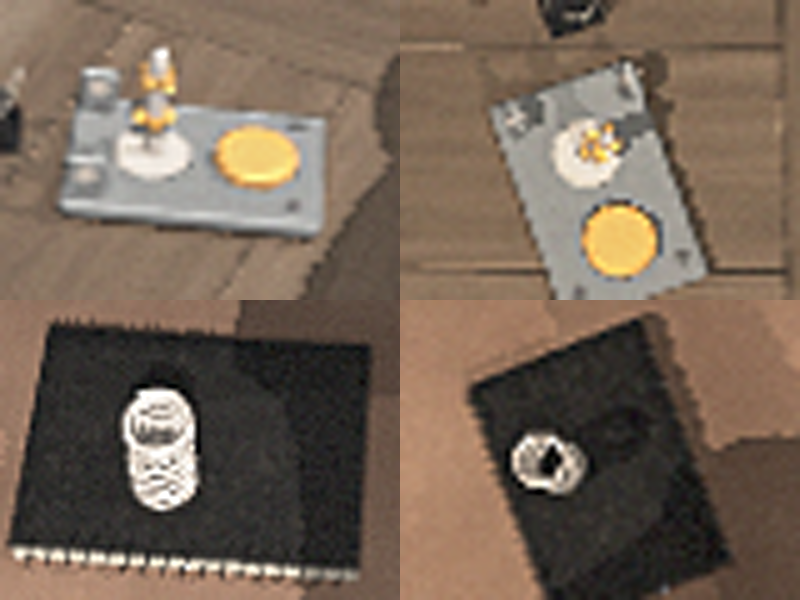

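```bash
python3 - <<'E'
from h import *
S=viewer.get_calibration("scene");T=viewer.get_calibration("top")
print("tip",tri([(S,(275.9,138)),(T,(334,179.2))]))
print("seat",tri([(S,(274.5,155.1)),(T,(331.9,180.5))]), onz(S,(274.5,155.1),.016),onz(T,(331.9,180.5),.016))
print("die", onz(S,(250+257/6.25,130+157/6.25),.024),onz(T,(302+220/6.25,156+240/6.25),.024))
print("sprtop",tri([(S,(217.6,304)),(T,(172.4,209.1))]),onz(S,(217.6,304),.068),onz(T,(172.4,209.1),.068))
for n,uS,uT in [("bottle",(231,142),(327,138)),("knob",(295,238),(252,231)),("eraser",(214,203),(260,160))]:
  print(n,onz(S,uS,.02),onz(T,uT,.02))
print(manip.current_tcp_rot(), R.from_quat(manip.current_tcp_rot()).as_matrix())
E
```

```text
tip (array([ 0.60519145, -0.19746509,  0.08436814]), [np.float64(0.0003102177724328441), np.float64(0.00031021777243272125)])
seat (array([ 0.61006438, -0.20530168,  0.00976394]), [np.float64(0.0012360925576172521), np.float64(0.0012360925576172944)]) [ 0.606236   -0.19866364  0.016     ] [ 0.61035709 -0.20375156  0.016     ]
die [ 0.55674377 -0.2133616   0.024     ] [ 0.56070135 -0.21999936  0.024     ]
sprtop (array([0.50188936, 0.33969002, 0.06844669]), [np.float64(0.0010310159738629988), np.float64(0.0010310159738630884)]) [0.50102084 0.33921456 0.068     ] [0.50288774 0.3401712  0.068     ]
bottle [ 0.75630812 -0.1898307   0.02      ] [ 0.76164149 -0.18841348  0.02      ]
knob [0.42962971 0.07626894 0.02      ] [0.43312866 0.07422766 0.02      ]
eraser [0.67158407 0.06521314 0.02      ] [0.68027218 0.04829045 0.02      ]
[ 8.25621283e-01  5.64224237e-01 -6.02283279e-04  3.81378189e-04] [[ 3.63301296e-01  9.31671536e-01 -5.64150151e-04]
 [ 9.31670617e-01 -3.63301730e-01 -1.30939355e-03]
 [-1.42488142e-03 -4.98977479e-05 -9.99998984e-01]]
```

```bash
python3 - <<'E'
from h import *
W=viewer.get_calibration("wrist");p=np.array(manip.current_tool_pos());Q=R.from_quat(manip.current_tcp_rot())
print("eye in tool",Q.inv().apply(W['eye']-p)); print("cam axes in tool\n",(Q.inv()*R.from_quat(W['attitude'])).as_matrix())
for z in (0,.05,-.05): print(z,proj(W,p+Q.apply([0,0,z])))
# IK feasibility at various yaws, q7
for name,P in [("spr",[.502,.3397,.15]),("rod",[.606,-.199,.15])]:
  for yd in range(-180,180,30):
    q=(R.from_euler('z',yd,degrees=True)*R.from_quat([1,0,0,0])).as_quat()
    s=manip.solve_ik(P,q); print(name,yd,None if s is None else np.round(s,2))
E
```

```text
eye in tool [ 0.0005283  -0.08050457 -0.15831738]
cam axes in tool
 [[ 9.99999881e-01 -2.71129215e-04 -4.04619731e-04]
 [ 3.79393443e-04  9.54559898e-01  2.98018887e-01]
 [ 3.05432143e-04 -2.98019005e-01  9.54559888e-01]]
0 [254.20358869 247.81382676]
0.05 [254.39275228 216.12200919]
-0.05 [253.87793285 302.64540502]
spr -180 [-0.1   0.58 -0.73  1.73  0.45  1.01  2.15]
spr -150 [-1.48  0.95  1.35  1.77 -0.98  1.28 -2.48]
spr -120 [-1.48  0.95  1.35  1.77 -0.98  1.28 -1.96]
spr -90 [-0.8   0.48  0.21  1.75 -0.12  0.93 -2.11]
spr -60 [-0.72  0.47  0.1   1.75 -0.06  0.92 -1.64]
spr -30 [-0.64  0.47 -0.01  1.75  0.    0.93 -1.17]
spr 0 [-0.55  0.47 -0.12  1.74  0.07  0.93 -0.69]
spr 30 [-0.47  0.48 -0.22  1.74  0.13  0.93 -0.22]
spr 60 [-0.4   0.49 -0.32  1.74  0.18  0.94  0.26]
spr 90 [-0.33  0.51 -0.41  1.73  0.24  0.95  0.74]
spr 120 [-0.26  0.52 -0.5   1.73  0.3   0.96  1.22]
spr 150 [-0.18  0.55 -0.62  1.73  0.37  0.98  1.68]
rod -180 [-0.52  1.    1.35  1.69 -1.01  1.32 -2.11]
rod -150 [-0.45  0.82  1.13  1.69 -0.81  1.17 -1.72]
rod -120 [-0.21  0.61  0.68  1.68 -0.44  1.01 -1.47]
rod -90 [ 0.    0.55  0.37  1.67 -0.23  0.97 -1.11]
rod -60 [ 0.04  0.54  0.32  1.67 -0.2   0.96 -0.62]
rod -30 [ 0.09  0.53  0.26  1.67 -0.16  0.96 -0.12]
rod 0 [ 0.09  0.53  0.26  1.67 -0.16  0.96  0.4 ]
rod 30 [ 0.13  0.53  0.2   1.67 -0.12  0.96  0.9 ]
rod 60 [ 0.16  0.53  0.15  1.67 -0.09  0.96  1.4 ]
rod 90 [ 0.22  0.52  0.08  1.66 -0.05  0.96  1.88]
rod 120 [ 0.3   0.52 -0.04  1.66  0.02  0.96  2.35]
rod 150 [ 1.07  0.95 -1.31  1.63  0.95  1.32  2.22]
```

```bash
python3 - <<'E'
from h import *
q0=[1,0,0,0]
for i,P in enumerate([[.502,.34,.16],[.552,.34,.16]]):
    manip.move_pose(P,q0) if i==0 else manip.servo_line(P,vel=.2)
    W=viewer.get_calibration("wrist");im=viewer.get_image("wrist")
    np.save(f"w{i}.npy",np.array([W],dtype=object),allow_pickle=True)
    cv2.imwrite(f"pics/c{i}.png",im[:,:,::-1]); print(manip.current_clock(),proj(W,[.502,.34,.068]),manip.current_tool_pos(),manip.current_force())
E
```

```text
1.625 [255.78434867 201.84175464] [0.50068914 0.34253167 0.16031523] [-0.84902674  0.21517215 -0.08648599]
2.075 [196.1881138  200.22852527] [0.55085826 0.34116109 0.15967477] [-0.60117691 -0.2567718   0.4432232 ]
```

```bash
python3 - <<'E'
import cv2,numpy as np
a=[cv2.imread(f"pics/c{i}.png") for i in (0,1)]
x=[cv2.resize(a[0][130:290,170:330],(400,400)),cv2.resize(a[1][130:290,60:220],(400,400))]
cv2.imwrite("pics/c_z.png",np.hstack(x))
E
```

```text
(no output)
```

View pics/c_z.png

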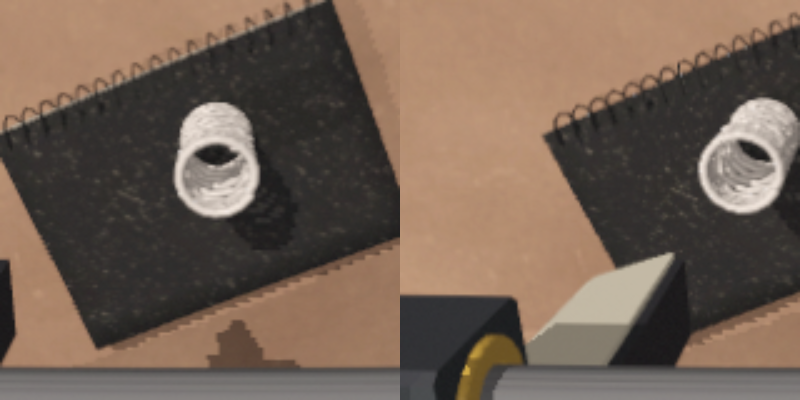

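View pics/c0.png

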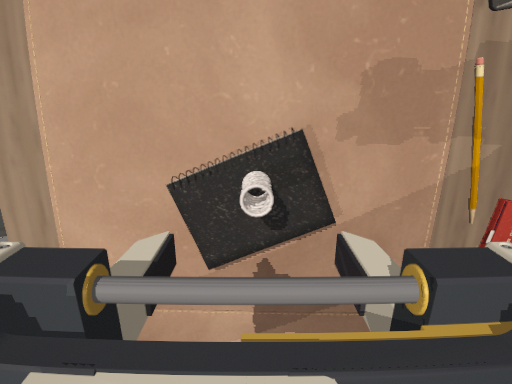

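The spring's top rim centre is at about (256.6,200) in view 0 and (196.4,198.4) in view 1. It stands upright on the notebook, clear of the fingers.

```bash
python3 - <<'E'
from h import *
W=[np.load(f"w{i}.npy",allow_pickle=True)[0] for i in (0,1)]
u=[(256.6,200.3),(196.4,198.5)]
print(tri(list(zip(W,u))),[onz(w,x,.068) for w,x in zip(W,u)])
# settle check
print(manip.current_tool_pos(), manip.current_clock()); manip.sleep(.3); print(manip.current_tool_pos(),manip.current_tcp_rot(),manip.current_force())
E
```

```text
(array([0.50268194, 0.34214971, 0.07007654]), [np.float64(7.227865248454724e-05), np.float64(7.227865248451728e-05)]) [array([0.50269257, 0.34139384, 0.068     ]), array([0.50227046, 0.34155585, 0.068     ])]
[0.55085826 0.34116109 0.15967477] 2.075
[0.55129049 0.34042348 0.16016455] [ 9.99999858e-01  5.19061491e-04 -1.00982712e-04 -6.42641785e-05] [ 0.02024069  0.0513298  -0.6754328 ]
```

```bash
python3 - <<'E'
from h import *
P=np.array([.5023,.3412,.10])
manip.servo_line(P,ori=[1,0,0,0],vel=.2)
P[2]=.0435; manip.servo_line(P,vel=.12); manip.sleep(.3)
print(manip.current_tool_pos(),manip.current_force())
effector.close(f_grip=35); manip.sleep(.2); print(manip.current_finger_gap(),manip.current_force())
P[2]=.13; manip.servo_line(P,vel=.15); manip.sleep(.3)
print(manip.current_tool_pos(),manip.current_finger_gap(),manip.current_force(),manip.current_clock())
W=viewer.get_calibration("wrist");im=viewer.get_image("wrist");np.save("wd.npy",np.array([W],dtype=object),allow_pickle=True)
cv2.imwrite("pics/d.png",im[:,:,::-1]); crop(im,194,150,120,160,4,"pics/d_z.png")
E
```

```text
[0.50277897 0.34154151 0.04428691] [-0.15090554 -0.72055163  0.08563092]
0.0283283243570734 [-0.24381051  0.84335239 -0.18683201]
[0.50180603 0.34088602 0.12900692] 0.028457959976013587 [-0.30628492  0.17794443 -1.2697319 ] 6.0667
```

View pics/d.png

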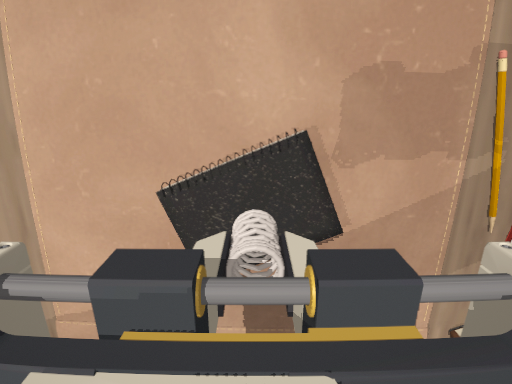

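View pics/d_z.png

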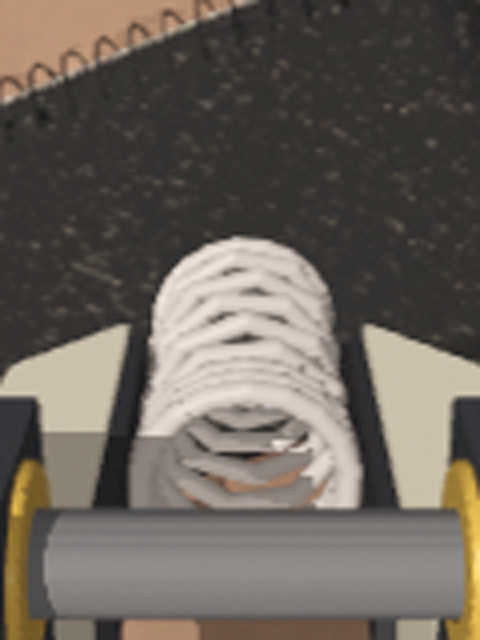

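```bash
python3 - <<'E'
from h import *
W=np.load("wd.npy",allow_pickle=True)[0]
# camera in tool frame is fixed
Q=R.from_quat([1,0,0,0])
C=dict(W); C['eye']=np.array([0.0005283,-0.08050457,-0.15831738]); 
C['attitude']=R.from_matrix([[1,-2.7e-4,-4e-4],[3.8e-4,.95456,.29802],[3e-4,-.29802,.95456]]).as_quat()
t=np.linspace(0,2*np.pi,200)
for y0 in (-.002,-.001,0,.001,.002):
  out=[]
  for z in (.032,.026,-.024):
    pr=np.array([proj(C,[14.5e-3*np.cos(a),y0+14.5e-3*np.sin(a),z]) for a in t])
    out.append((z,np.round([pr[:,0].min(),pr[:,0].max(),pr[:,1].min(),pr[:,1].max()],1)))
  print(y0,out)
E
```

```text
-0.002 [(0.032, array([232.6, 276.1, 202.4, 242.8])), (0.026, array([231.9, 276.7, 205.5, 246.8])), (-0.024, array([224.7, 283.4, 239.7, 291.4]))]
-0.001 [(0.032, array([232.6, 276.1, 203.9, 244.1])), (0.026, array([231.9, 276.7, 206.9, 248.2])), (-0.024, array([224.8, 283.4, 241.6, 293.1]))]
0 [(0.032, array([232.6, 276. , 205.3, 245.5])), (0.026, array([232. , 276.6, 208.4, 249.5])), (-0.024, array([224.8, 283.3, 243.5, 294.8]))]
0.001 [(0.032, array([232.7, 276. , 206.8, 246.8])), (0.026, array([232. , 276.6, 209.9, 250.9])), (-0.024, array([224.9, 283.3, 245.4, 296.4]))]
0.002 [(0.032, array([232.7, 276. , 208.2, 248.1])), (0.026, array([232.1, 276.6, 211.4, 252.2])), (-0.024, array([225. , 283.2, 247.3, 298. ]))]
```

```bash
python3 - <<'E'
from h import *
q0=[1,0,0,0]
manip.servo_line([.5023,.3412,.19],vel=.25)
for i,P in enumerate([[.585,-.155,.19],[.625,-.155,.19]]):
    manip.move_pose(P,q0) if i==0 else manip.servo_line(P,vel=.15)
    manip.sleep(.35)
    W=viewer.get_calibration("wrist");im=viewer.get_image("wrist")
    np.save(f"e{i}.npy",np.array([W],dtype=object),allow_pickle=True)
    cv2.imwrite(f"pics/e{i}.png",im[:,:,::-1]); print(manip.current_clock(),proj(W,[.606,-.199,.0805]),proj(W,[.606,-.199,.016]),manip.current_tool_pos(),manip.current_force())
E
python3 - <<'E'
import cv2,numpy as np
a=[cv2.imread(f"pics/e{i}.png") for i in (0,1)]
cv2.imwrite("pics/e_z.png",np.hstack([cv2.resize(x[100:240,c:c+100],(400,560),interpolation=cv2.INTER_CUBIC) for x,c in zip(a,(225,180))]))
E
```

```text
8.7333 [276.26060977 237.87647707] [272.61357428 213.88737056] [ 0.5850981  -0.15468341  0.19004846] [-0.09169813  0.76770848 -1.02414338]
9.55 [234.94186808 237.15780569] [238.43396273 213.28233183] [ 0.62470745 -0.15509185  0.190189  ] [-1.10075704 -0.130244    0.12227707]
```

View pics/e0.png

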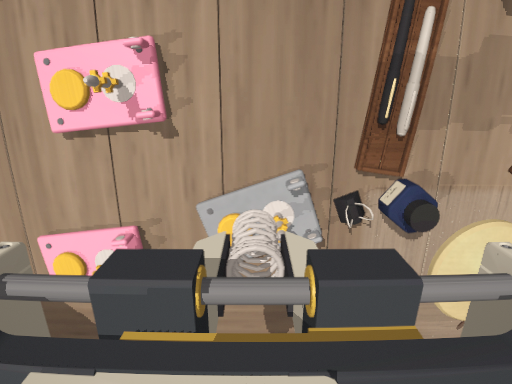

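View pics/e_z.png

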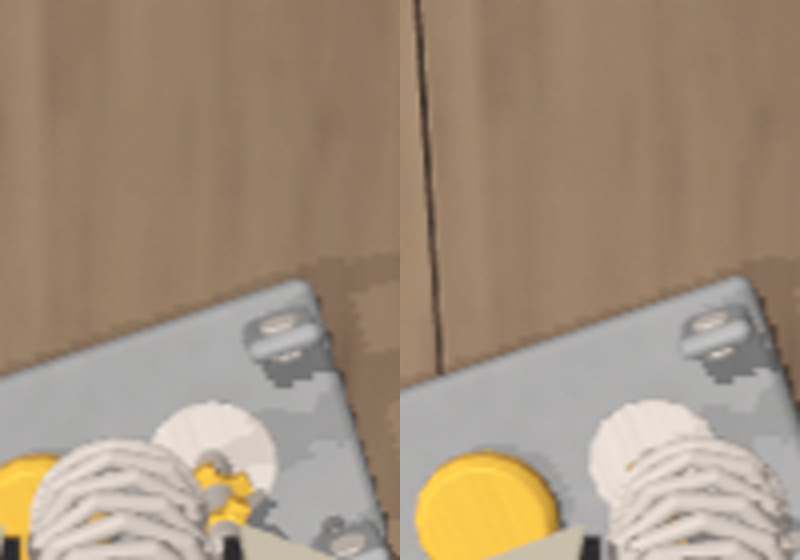

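The held spring hides part of the rod. I'll shift the TCP towards -y so the rod shows above the spring.

```bash
python3 - <<'E'
from h import *
for i,P in enumerate([[.625,-.255,.19],[.585,-.255,.19]]):
    manip.servo_line(P,vel=.15)
    manip.sleep(.35)
    W=viewer.get_calibration("wrist");im=viewer.get_image("wrist")
    np.save(f"f{i}.npy",np.array([W],dtype=object),allow_pickle=True)
    cv2.imwrite(f"pics/f{i}.png",im[:,:,::-1]); u=proj(W,[.606,-.199,.0805]);print(manip.current_clock(),u,proj(W,[.606,-.199,.016]),manip.current_tool_pos(),manip.current_force())
    x,y=int(u[0])-50,int(u[1])-70;print("crop",x,y)
    crop(im,x,y,100,140,4,f"pics/f_z{i}.png")
cv2.imwrite("pics/f_z.png",np.hstack([cv2.imread(f"pics/f_z{i}.png") for i in (0,1)]))
E
```

```text
10.7667 [231.9568316  131.60965967] [236.34894678 125.60020294] [ 0.62517546 -0.25446008  0.19010322] [-0.9259041   0.20718156 -1.25435365]
crop 181 61
11.5833 [278.3027871  130.94413692] [273.90101921 125.0476707 ] [ 0.5853536  -0.25485245  0.18985224] [ 0.02321987 -0.17463771 -1.08241982]
crop 228 60
```

View pics/f_z.png

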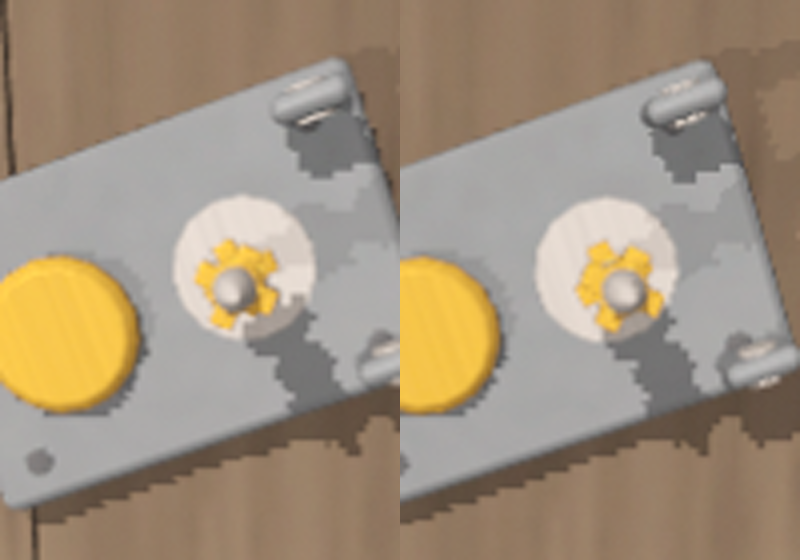

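```bash
python3 - <<'E'
from h import *
W=[np.load(f"f{i}.npy",allow_pickle=True)[0] for i in (0,1)]
for n,u,z in [("tip",[(240,133.2),(284.5,133.2)],.0785),("seat",[(242,127.75),(279.75,127.25)],.016)]:
    print(n,tri(list(zip(W,u))),[onz(w,x,z) for w,x in zip(W,u)])
E
```

```text
tip (array([ 0.61236912, -0.20172704,  0.06980657]), [np.float64(0.0002701021835085329), np.float64(0.0002701021835085119)]) [array([ 0.61279077, -0.2005634 ,  0.0785    ]), array([ 0.61155273, -0.20110678,  0.0785    ])]
seat (array([ 0.61205852, -0.20107191,  0.01830339]), [np.float64(1.822147665105955e-05), np.float64(1.822147665106748e-05)]) [array([ 0.61196216, -0.20125031,  0.016     ]), array([ 0.61223983, -0.20128324,  0.016     ])]
```

```bash
cat > ov.py <<'E'
from h import *
import sys
def toolcam():
    W=np.load("wd.npy",allow_pickle=True)[0]; C=dict(W); C['eye']=np.array([0.0005283,-0.08050457,-0.15831738])
    C['attitude']=R.from_matrix([[1,-2.7e-4,-4e-4],[3.8e-4,.95456,.29802],[3e-4,-.29802,.95456]]).as_quat(); return C
if __name__=="__main__":
    C=toolcam(); im=cv2.imread("pics/d.png"); s=6; t=np.linspace(0,2*np.pi,60); outs=[]
    for y0 in (0,.002):
        z=cv2.resize(im[195:265,222:288],None,fx=s,fy=s,interpolation=cv2.INTER_NEAREST)
        for zz,rr,col in ((.0305,13,(0,0,255)),(.0275,13,(0,0,255)),(-.0225,13,(0,255,0)),(.0305,14.5,(255,0,0))):
            pr=np.array([proj(C,[rr*1e-3*np.cos(a),y0+rr*1e-3*np.sin(a),zz]) for a in t])
            cv2.polylines(z,[((pr-[222,195]+.5)*s).astype(np.int32)],True,col,1)
        outs.append(z)
    cv2.imwrite("pics/ov.png",np.hstack(outs))
E
python3 ov.py
```

```text
(no output)
```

View pics/ov.png

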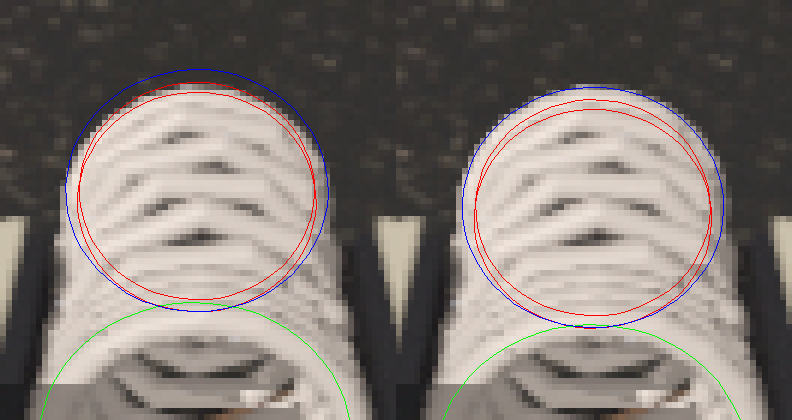

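```bash
python3 - <<'E'
from h import *
P=[.612,-.1993,.19]
manip.servo_line(P,vel=.15); P[2]=.122; manip.servo_line(P,vel=.12); manip.sleep(.4)
W=viewer.get_calibration("wrist");im=viewer.get_image("wrist");np.save("g.npy",np.array([W],dtype=object),allow_pickle=True)
F=np.mean([manip.current_force() for _ in range(5)],0)
print(manip.current_clock(),manip.current_tool_pos(),manip.current_tcp_rot(),F,proj(W,[.612,-.2011,.08]))
cv2.imwrite("pics/g.png",im[:,:,::-1]); crop(im,205,170,100,110,5,"pics/g_z.png")
s=viewer.get_image("scene"); crop(s,250,110,60,60,9,"pics/g_s.png")
E
```

```text
13.3167 [ 0.61213771 -0.19931521  0.12232297] [9.99999973e-01 4.37116930e-05 2.15303540e-04 8.11904646e-05] [-0.6601603   0.08649156 -1.11178523] [253.73708873 223.30894656]
```

View pics/g_z.png

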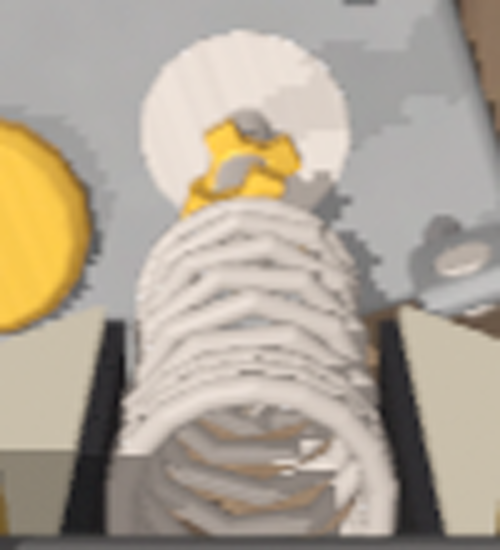

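View pics/g_s.png

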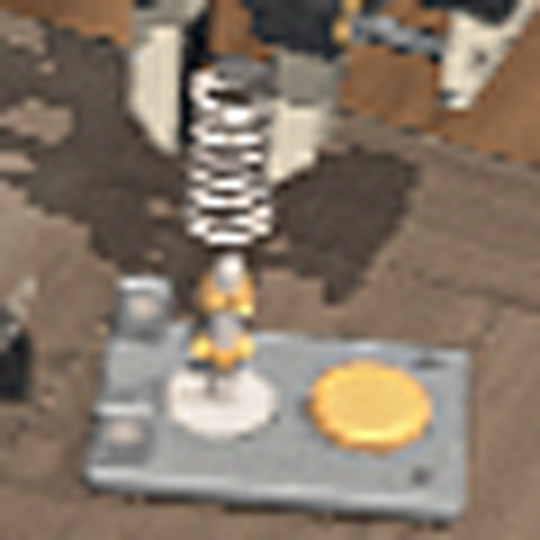

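```bash
cat >> h.py <<'E'
def rd(n=6):
    F=[];M=[]
    for _ in range(n):
        F.append(manip.current_force()); M.append(manip.current_wrist_torque()); manip.sleep(.01)
    return np.mean(F,0),np.mean(M,0)
E
python3 - <<'E'
from h import *
import time
for z in [.114,.109,.106,.103,.101,.099,.0975,.096,.0945,.093,.0915]:
    manip.servo_line([.612,-.1993,z],vel=.03); manip.sleep(.08)
    F,M=rd(); print(z,np.round(F,2),np.round(M,3),np.round(manip.current_tool_pos(),4),round(manip.current_clock(),2))
    if F[2]>1.5 or np.linalg.norm(F[:2])>4: break
E
```

```text
0.114 [ 0.07  0.34 -0.6 ] [-0.093  0.037  0.   ] [ 0.6121 -0.1993  0.114 ] 13.92
0.109 [ 0.06  0.02 -0.55] [-0.082  0.057  0.002] [ 0.612  -0.1993  0.109 ] 14.37
0.106 [ 0.1   0.17 -0.88] [-0.09   0.04   0.004] [ 0.612  -0.1993  0.106 ] 14.75
0.103 [-0.33  0.13 -0.48] [-0.102  0.049 -0.016] [ 0.612  -0.1993  0.103 ] 15.13
0.101 [-0.24 -0.1  -0.87] [-0.095  0.051  0.011] [ 0.612  -0.1993  0.101 ] 15.52
0.099 [-0.08 -0.34 -0.74] [-0.076  0.065 -0.004] [ 0.612  -0.1993  0.099 ] 15.9
0.0975 [-0.07  0.07 -1.01] [-0.093  0.06   0.005] [ 0.612  -0.1993  0.0975] 16.28
0.096 [ 0.19 -0.25 -1.16] [-0.082  0.048 -0.004] [ 0.612  -0.1993  0.096 ] 16.67
0.0945 [-0.17  0.19 -0.65] [-0.096  0.056  0.021] [ 0.612  -0.1993  0.0945] 17.05
0.093 [-0.02 -0.12  0.67] [-0.087 -0.046  0.01 ] [ 0.6123 -0.1994  0.0932] 17.43
0.0915 [0.46 0.2  0.98] [-0.061 -0.089 -0.007] [ 0.6122 -0.1993  0.0917] 17.82
```

```bash
python3 - <<'E'
from h import *
z=.0880
manip.servo_line([.612,-.1993,z],vel=.03); manip.sleep(.1)
F,M=rd();print(np.round(F,2),np.round(M,3),np.round(manip.current_tool_pos(),4))
for yd in (4,8,12,16,20,24,28):
    t0=manip.current_clock()
    q=(R.from_euler('z',yd,degrees=True)*R.from_quat([1,0,0,0])).as_quat()
    manip.servo_line([.612,-.1993,z],ori=q,vel=.03)
    t1=manip.current_clock(); F,M=rd(4)
    rz=(R.from_quat(manip.current_tcp_rot())*R.from_quat([1,0,0,0]).inv()).as_euler('zyx',degrees=True)
    print(yd,np.round(rz,1),round(t1-t0,3),np.round(F,2),np.round(M,3),np.round(manip.current_tool_pos(),4),manip.current_clock())
    if F[2]<1: break
E
```

```text
[0.6  0.38 2.73] [-0.008 -0.099  0.001] [ 0.6122 -0.1993  0.0882]
4 [3.9 0.  0. ] 0.25 [-0.79  0.42  3.07] [ 0.085  0.146 -0.047] [ 0.6118 -0.1993  0.088 ] 18.5167
8 [7.8 0.  0. ] 0.25 [-0.86  0.97  3.18] [ 0.085  0.211 -0.011] [ 0.6118 -0.1993  0.088 ] 18.8
12 [11.8 -0.   0. ] 0.25 [-0.85  0.95  3.02] [0.041 0.217 0.001] [ 0.612  -0.1993  0.088 ] 19.0833
16 [15.8 -0.   0. ] 0.25 [-0.63  0.65  2.76] [ 0.036  0.209 -0.028] [ 0.6121 -0.1993  0.088 ] 19.3667
20 [19.8  0.   0. ] 0.25 [-1.23  0.83  2.85] [ 0.074  0.302 -0.02 ] [ 0.6119 -0.1993  0.0879] 19.65
24 [23.8  0.   0. ] 0.25 [-1.34  0.7   3.05] [ 0.074  0.374 -0.033] [ 0.6119 -0.1993  0.088 ] 19.9333
28 [27.8 -0.   0. ] 0.25 [-1.16  0.88  3.08] [ 0.095  0.355 -0.023] [ 0.612  -0.1993  0.088 ] 20.2167
```

Rotating about the TCP carries the slightly off-centre spring sideways, and the lateral force confirms it. I'll compensate for the roughly 2 mm offset while twisting.

```bash
cat >> h.py <<'E'
AX=np.array([.612,-.2013]);Y0=.002
def go(yd,z,vel=.03):
    th=np.radians(yd); q=(R.from_euler('z',yd,degrees=True)*R.from_quat([1,0,0,0])).as_quat()
    manip.servo_line([AX[0]-Y0*np.sin(th),AX[1]+Y0*np.cos(th),z],ori=q,vel=vel)
E
python3 - <<'E'
from h import *
z=.0880
for yd in range(32,97,4):
    go(yd,z); F,M=rd(4)
    print(yd,np.round(F,2),np.round(M,3),np.round(manip.current_tool_pos(),4),round(manip.current_clock(),2))
    if F[2]<1.4 or np.linalg.norm(F[:2])>4: break
E
```

```text
32 [ 0.42 -0.71 -0.42] [-0.169 -0.078 -0.008] [ 0.6111 -0.2001  0.0878] 20.5
```

It dropped through the upper collar at 32°. I'll centre it a little in the notch and go down.

```bash
python3 - <<'E'
from h import *
for yd,z in [(38,.088)]+[(38,k) for k in (.085,.082,.079,.076,.0735,.0715,.0695,.0675,.0655,.064)]:
    go(yd,z); manip.sleep(.05); F,M=rd(4)
    print(yd,z,np.round(F,2),np.round(M,3),np.round(manip.current_tool_pos(),4),round(manip.current_clock(),2))
    if F[2]>2.6 or np.linalg.norm(F[:2])>4: break
E
```

```text
38 0.088 [ 0.31 -0.38 -1.26] [-0.183 -0.118 -0.008] [ 0.6107 -0.1999  0.0877] 20.84
38 0.085 [ 0.61 -0.79 -1.6 ] [-0.243 -0.114  0.016] [ 0.6107 -0.1998  0.0848] 21.18
38 0.082 [-0.16 -1.32 -0.17] [-0.34  -0.016 -0.018] [ 0.6107 -0.2     0.082 ] 21.51
38 0.079 [ 0.77 -1.71  0.59] [-0.497 -0.125 -0.001] [ 0.6109 -0.1999  0.0791] 21.84
38 0.076 [ 1.59 -1.29 -2.48] [-0.416 -0.266 -0.029] [ 0.6106 -0.1996  0.0756] 22.18
38 0.0735 [ 1.05 -2.52 -1.4 ] [-0.66  -0.173  0.006] [ 0.6107 -0.2001  0.0734] 22.51
38 0.0715 [ 1.33 -2.92 -1.81] [-0.735 -0.4    0.031] [ 0.6109 -0.1999  0.0714] 22.84
38 0.0695 [ 2.18 -2.83 -3.01] [-0.767 -0.43   0.004] [ 0.6107 -0.1998  0.0692] 23.18
38 0.0675 [ 0.51 -2.04 -0.8 ] [-0.533 -0.247 -0.001] [ 0.6107 -0.1995  0.0675] 23.51
38 0.0655 [ 0.   -1.97  1.86] [-0.496 -0.001  0.005] [ 0.6108 -0.1997  0.0656] 23.84
38 0.064 [ 0.17 -2.79  1.84] [-0.694 -0.05  -0.008] [ 0.6108 -0.2     0.064 ] 24.18
```

```bash
cat >> h.py <<'E'
def gox(xy,yd,z,vel=.03):
    manip.servo_line([xy[0],xy[1],z],ori=(R.from_euler('z',yd,degrees=True)*R.from_quat([1,0,0,0])).as_quat(),vel=vel)
E
python3 - <<'E'
from h import *
th=np.radians(38); xy=np.array([AX[0]-Y0*np.sin(th),AX[1]+Y0*np.cos(th)])
F=np.array([.2,-2.6,0])
for i in range(4):
    xy=xy+np.clip(F[:2]*.00035,-.0008,.0008)
    gox(xy,38,.064); manip.sleep(.08); F,M=rd(5)
    print(np.round(xy,5),np.round(F,2),np.round(M,3),np.round(manip.current_tool_pos(),4),round(manip.current_clock(),2))
E
```

```text
[ 0.61084 -0.20052] [-0.37 -1.54  2.22] [-0.363 -0.027 -0.011] [ 0.6108 -0.2002  0.0639] 24.55
[ 0.61071 -0.20106] [0.29 0.24 2.05] [ 0.009 -0.098  0.011] [ 0.6109 -0.2005  0.064 ] 24.93
[ 0.61081 -0.20098] [0.51 1.33 1.91] [ 0.167 -0.132  0.022] [ 0.6109 -0.2006  0.064 ] 25.3
[ 0.61099 -0.20051] [-0.07  0.41  1.95] [ 0.076 -0.042  0.003] [ 0.6109 -0.2006  0.064 ] 25.68
```

```bash
python3 - <<'E'
from h import *
xy=np.array([.6109,-.2006]); yd=38; z=.0625
off=lambda y:Y0*np.array([-np.sin(np.radians(y)),np.cos(np.radians(y))])
gox(xy,yd,z); manip.sleep(.08); F,M=rd(5); print(np.round(F,2))
while yd>-56:
    n=yd-4; xy=xy+off(n)-off(yd)+np.clip(F[:2]*.00012,-.0003,.0003); yd=n
    gox(xy,yd,z); F,M=rd(4)
    print(yd,np.round(xy,4),np.round(F,2),np.round(M,3),np.round(manip.current_tool_pos(),4),round(manip.current_clock(),2))
    if F[2]<1.0 or np.linalg.norm(F[:2])>4: break
E
```

```text
[0.6  0.26 2.91]
34 [ 0.6111 -0.2005] [0.69 0.16 2.87] [-0.064 -0.091  0.021] [ 0.6111 -0.2007  0.0625] 26.33
30 [ 0.6113 -0.2004] [ 1.5  -0.87 -0.47] [-0.419 -0.32  -0.006] [ 0.6111 -0.2009  0.0622] 26.62
```

It dropped through the lower collar at 30°. I'll centre it slightly, then go down to the seat with lateral relief.

```bash
python3 - <<'E'
from h import *
xy=np.array([.6113,-.2004]); yd=30; z=.0625
off=lambda y:Y0*np.array([-np.sin(np.radians(y)),np.cos(np.radians(y))])
F=np.array([1.5,-.87,0])
for n,z in [(24,.0625),(22,.060),(22,.0575),(22,.055),(22,.0525),(22,.0505),(22,.049),(22,.0475),(22,.046),(22,.0445),(22,.043),(22,.0415)]:
    xy=xy+off(n)-off(yd)+np.clip(F[:2]*.00015,-.0004,.0004); yd=n
    gox(xy,yd,z); manip.sleep(.06); F,M=rd(4)
    print(yd,z,np.round(xy,4),np.round(F,2),np.round(M,3),np.round(manip.current_tool_pos(),4),round(manip.current_clock(),2))
    if F[2]>2. or np.linalg.norm(F[:2])>4: break
E
```

```text
24 0.0625 [ 0.6117 -0.2004] [ 0.66 -1.23 -1.28] [-0.406 -0.159 -0.002] [ 0.6112 -0.2006  0.0621] 26.97
22 0.06 [ 0.6119 -0.2006] [ 0.05 -0.61 -1.37] [-0.202  0.014  0.015] [ 0.6115 -0.2004  0.0598] 27.31
22 0.0575 [ 0.6119 -0.2007] [ 0.26 -1.31 -1.31] [-0.371  0.097  0.005] [ 0.6115 -0.2009  0.0573] 27.65
22 0.055 [ 0.6119 -0.2009] [-0.13 -1.81 -1.26] [-0.38   0.015 -0.015] [ 0.6118 -0.2009  0.0549] 27.99
22 0.0525 [ 0.6119 -0.2012] [-0.44 -1.   -1.65] [-0.243  0.062  0.02 ] [ 0.6117 -0.201   0.0523] 28.33
22 0.0505 [ 0.6118 -0.2013] [-0.37  0.18 -0.79] [-0.166  0.056 -0.002] [ 0.6118 -0.2011  0.0505] 28.68
22 0.049 [ 0.6118 -0.2013] [-0.18 -1.03 -0.88] [-0.142  0.052  0.024] [ 0.6118 -0.2012  0.049 ] 29.02
22 0.0475 [ 0.6118 -0.2014] [ 0.17  0.4  -0.85] [-0.063  0.039 -0.038] [ 0.6118 -0.2013  0.0475] 29.36
22 0.046 [ 0.6118 -0.2014] [ 0.13  0.01 -0.71] [-0.079  0.024 -0.003] [ 0.6118 -0.2013  0.046 ] 29.7
22 0.0445 [ 0.6118 -0.2014] [ 0.26  0.1  -0.79] [-0.083  0.034 -0.006] [ 0.6118 -0.2013  0.0444] 30.04
22 0.043 [ 0.6118 -0.2014] [ 0.63 -0.06  0.57] [-0.115 -0.057 -0.017] [ 0.6121 -0.2015  0.0432] 30.38
22 0.0415 [ 0.6119 -0.2014] [ 0.52 -0.57  1.47] [-0.154 -0.064 -0.025] [ 0.6121 -0.2015  0.0417] 30.73
```

Contact at TCP z ≈ 0.0437, about 50 mm below the first snag, which fits the seat. I'll relax the spring, release it and check.

```bash
python3 - <<'E'
from h import *
xy=np.array([.6120,-.2014])
gox(xy,22,.0437); manip.sleep(.15); print(rd(4)[0])
effector.open_jaws(); manip.sleep(.2); print(rd(4)[0],manip.current_finger_gap())
gox(xy,22,.16,vel=.12)
gox(xy+[0,-.05],22,.17,vel=.15); manip.sleep(.35)
W=viewer.get_calibration("wrist");im=viewer.get_image("wrist");s=viewer.get_image("scene")
p=proj(W,[.612,-.201,.072]);print(p,manip.current_clock(),manip.current_tool_pos())
cv2.imwrite("pics/h.png",im[:,:,::-1]);np.save("hw.npy",np.array([W],dtype=object),allow_pickle=True)
crop(im,int(p[0])-60,int(p[1])-60,120,120,4,"pics/h1.png");crop(s,250,120,60,60,8,"pics/h2.png")
print(int(p[0])-60,int(p[1])-60)
cv2.imwrite("pics/h_z.png",cv2.resize(np.hstack([cv2.imread("pics/h1.png"),cv2.imread("pics/h2.png")]),(800,400)))
E
```

```text
[-0.14733262 -0.05182789 -0.29603749]
[ 0.39632692 -0.08200176 -0.0007731 ] 0.0917551221392471
[276.36867039 144.16218646] 34.5667 [ 0.61210773 -0.25088094  0.17002059]
216 84
```

View pics/h_z.png

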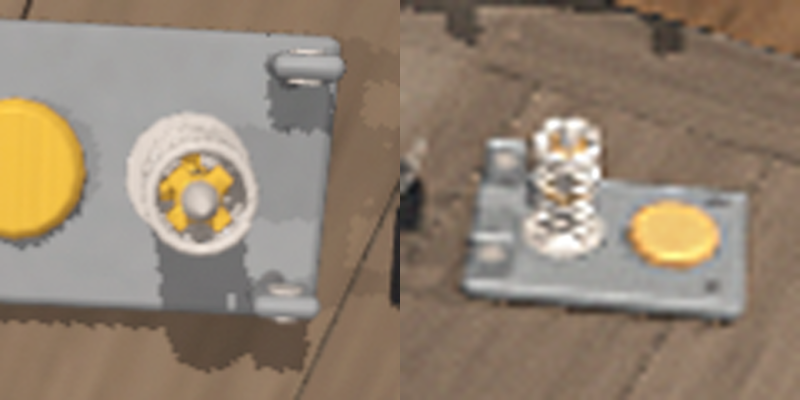

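```bash
python3 - <<'E'
from h import *
W=np.load("hw.npy",allow_pickle=True)[0];t=np.linspace(0,6.28,100);S=viewer.get_calibration("scene")
for z in (.069,.072,.075,.098):
    for C,n in((W,"w"),(S,"s")):
        pr=np.array([proj(C,[.612+.0145*np.cos(a),-.2013+.0145*np.sin(a),z-.0015]) for a in t])
        q=(pr-([216,84] if n=="w" else [250,120]))*(10/3 if n=="w" else 20/3)
        print(z,n,np.round([*q.min(0),*q.max(0)]),"width px",np.ptp(pr[:,0]))
E
python3 - <<'E'
import cv2
a=cv2.imread("pics/h.png");cv2.imwrite("pics/h_zz.png",cv2.resize(a[105:175,240:310],None,fx=8,fy=8,interpolation=cv2.INTER_CUBIC))
E
```

```text
0.069 w [142. 141. 257. 256.] width px 34.33288136988625
0.069 s [129. 121. 192. 161.] width px 9.515265602393185
0.072 w [142. 142. 258. 258.] width px 34.71679655006136
0.072 s [129. 116. 193. 156.] width px 9.533788888261654
0.075 w [143. 143. 260. 260.] width px 35.10937314600096
0.075 s [130. 111. 193. 150.] width px 9.552380079828481
0.098 w [144. 152. 272. 279.] width px 38.441123294247575
0.098 s [132.  70. 197. 109.] width px 9.697205893266585
```

View pics/h_zz.png

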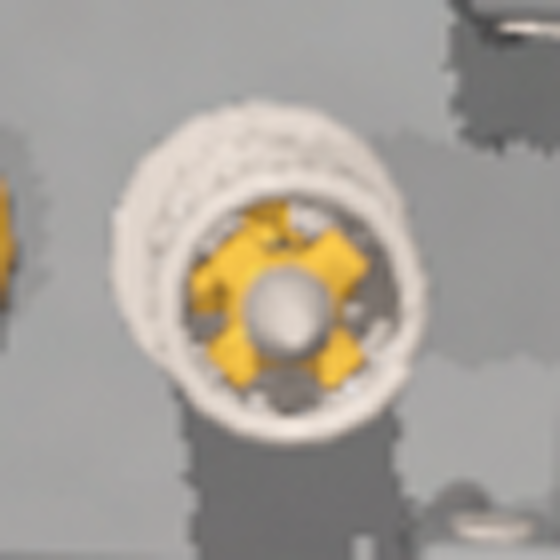

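The rim edges match a spring top at z = 0.072, i.e. fully home: the bottom edge in the wrist view is at about 254 (258 predicted) and the scene top is at about 116 (116 predicted). If it were still stuck on the lower collar, they would be 279 and 70. I'm handing in.

```bash
python3 - <<'E'
from h import *
print(manip.current_clock(),rd(3)[0]); print(manip.hand_in())
E
```

```text
34.5667 [ 0.08124043 -0.15516667  0.3330387 ]
the job is handed in; nothing more can be done
None
```

The spring is refitted on the grey embosser: foot home on the seat, released, and the arm clear. I handed it in at about 34.6 s of the 61 s allowed.

**What I did:** I gripped the spring by its top coils from above and lowered it over the rod. It snagged on the upper collar and dropped through after a +32° twist. It snagged again on the lower collar and dropped through after about 8° back the other way. I then lowered it to the seat, eased off and let go. The highest push I read at the wrist was about 3 N, or about 4 N allowing for the spring's weight.

**Last checks:**
- **Height:** the top of the spring measures about 72 mm above the desk in both the wrist and scene views, which is where it should be when home. The seat contact came 50 mm below the first snag, against about 48 mm expected.
- **Position:** the spring looks upright and centred on the rod, and the gripper reads no load.
- **Other loose items:** the arm never went near them, but I took no final measurement of their positions.

**Disagreements:**
- **Grip offset:** the spring sat about 2 mm off centre in the gripper by the in-hand view, while the view before the grasp suggested none.
- **Side force:** at the collars it reached about 3.6 N. I relieved it with small sideways corrections.

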